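# Show the best-before date on a spice jar's base to the clip-on camera

## Robot

A 7-joint arm with a two-finger parallel gripper is mounted at the origin on the work surface; the furniture and walls round the work are solid. World frame = base frame: x ahead of the robot, y to its left, z up, the work surface at z = 0. Lengths are in m, angles in rad, forces in N, time in s.
With the tool pointing down it reaches from about 0.4 to 0.85 m from the base axis. Payload 10.4 kg.
Tool frame: the origin (TCP) lies at the very end of the fingers, on their centre line; the grasp point (between the pads) lies r.tcp_to_grasp behind it (r.tcp_to_grasp is the distance from the TCP to the grasp point, in m); z points along the fingers, y is the line along which they close (so a half turn about z gives the same grasp; the last joint's range is limited). The gripper opens to 87 mm and grips with 3 to 60 N. Pads are 19 mm wide; open, the fingers measure 117 mm over their backs; the gripper's body (75 mm by 190 mm) begins 51 mm behind the grasp point.
Start: joints at [-1.188, 0.332, -0.065, 1.46, 0.022, 1.35, -0.088], TCP at [0.247, 0.574, 0.223] pointing down, gripper open.
Joint ranges: [-2.6, 2.6], [-0.5, 2.12], [-1.47, 1.34], [0.16, 2.42], [-1.27, 4.41], [0.06, 2.06], [-2.6, 2.6]. Speed limits (rad/s): [2.22, 2.22, 2.79, 2.79, 3.14, 3.14, 3.14].

## Interface

Orientations are given as a unit quaternion [x, y, z, w].
In Python, from bench import monitor, cams, ticket, r gives the robot as it stands.
- The arm moves only by the shell command python3 -m crank 'ROWS' [OPENING] [FORCE]. ROWS is a JSON object whose one key "steps" holds a list of rows, each a list of 2 entries, a list of its own where there are three numbers: the shift along the world's x, y, z in units of 25 mm (1.0 is 25 mm), then the turn, a rotation vector about the world's x, y, z in units of 5 degrees (1.0 is 5 degrees). In form: {"steps": [[[x, y, z], [ax, ay, az]], ...]}. A call has 1 to 10 rows; each row shifts and turns the commanded pose from where the row before left it; what a row does not reach is not made up. A row lasts 1/12 s, in which the tool goes at most 41.7 mm and 7.16 degrees, less where a joint would pass 70% of its speed; a pose out of reach is approached as far as the arm can. A call is refused whole if a number of a shift passes 1 or a number of a turn 1, either way. A call with a gripper value outside its range is refused whole. OPENING is the finger opening in mm, from 0 to 87, set as the call begins (- or left out, the last holds). The fingers move at their own pace and stop on an object; FORCE is the grip in N (left out, the last holds). Time passes only in rows, so rows that do not move let the fingers close. It gives the time, the measured TCP pose, the force, the opening and the grip force at its end, in the units of the state.
- monitor.read_state(): the state, without advancing time (a new reading comes with each control period).
- cams.camera(name): name is "scene" or "side" or "wrist"; returns a dict with "pixels" (420x560x3 uint8, blue, green, red), "z_map" (420x560 float32, m along the optical axis (not along the pixel's ray), 0 where there is no reading), "vfov" (degrees; the focal length in pixels is half the picture's height over the tangent of half this angle, whatever the lens; pixels are square), "cx", "cy" (the principal point, pixels), "T" (4x4, takes a point from camera to world coordinates). Camera axes: x right, y up, looking along -z (the intrinsics and any distortion apply to the point x, -y, -z); pixel columns grow to the right and rows downward; lengths in m; the calibration is good to about 2 mm. A picture is of the moment at which its call begins.
- ticket.close_job(): hands the job in; it is judged then, once.
The state is a dict: "time": time; "joint_positions": joint angles; "joint_vel": joint speeds; "joint_torque": joint torques, N m; "ee_pos": TCP position; "eef_rot": TCP orientation; "ft_force": force on the tool from outside, world axes, zero at the start; "torque": the same for the moment, N m; "width": finger opening in m; "grip_force": force on a finger pad.
Only numpy, scipy, OpenCV 4.12 (cv2) and the standard library are available. Lean on these libraries where they do the work, as an engineer would, in place of code of your own. Each camera call takes 0.05 s, during which the arm holds its last target. There are 200 camera calls.

## Task

The best-before date of the red-capped spice jar is printed on its underside: hang the small clip-on camera on the steel bar with its lens towards you, a few centimetres to one side of the red stop collar, slide it along until it touches the collar, and let go of it. Then take the red-capped jar out of the wooden caddy and hold it in the air with its base squarely facing the lens, centred on it and about 12 cm away; finish still holding it there, quite still. Leave the camera at the collar, and do not disturb the other spice jars, the tin or the jam jar.

Things in the scene. Friction and masses are not known exactly. Their poses are not given: they have to be found in the camera images.
- camera: Black clip-on camera, about 0.14 kg, 40 mm wide (y), loose, standing on the table. Origin: centre of its housing's underside (housing x -24 to 20, height 28 mm), z up; the lens is on the -x side. Behind it an aluminium saddle, open downwards, rides over the bar: slot x 26 to 36.5 mm along y, flared mouth 31 mm up. Hung housing to the robot, it leans up to 7 degrees, housing down.
- camera_tab (a point): Grip point in the ribbed blue finger tab on top of the camera. The tab is 12 mm thick along the camera's x, 30 mm wide along its y, and rises 35 mm above the 40 mm wide saddle roof (70 to 105 mm above the camera's origin); this point is 91 mm above the origin, at x=+31 mm. Axes as the camera's.
- camera_saddle (a point): Middle of the underside of the saddle's roof (camera x=+31 mm, z=66 mm); it lies on rail_top's line when the camera hangs on the bar. Axes as the camera's.
- lens: Lens of the camera, fixed to it: a dark barrel 31 mm in diameter. Origin: centre of the front glass; z is the optical axis, pointing out of the lens. Leans 25 degrees from the camera's z towards its -x, so with the camera hung it looks up and back towards the robot at about 30 degrees from vertical.
- rail: Fixed stand: wooden foot 75 x 440 mm, two posts at y=+-196 mm, 139 mm high, carrying a flat steel bar 8 mm thick (x), 24 mm high, along y, its top edge 130 mm above the table. Origin: centre of the foot's underside; x points away from the robot, z up. The bar is free between the posts except for the collar.
- rail_top (a point): Middle of the bar's top edge, 130 mm above the table; axes as the stand's (y along the bar).
- collar: Red stop collar fixed on the bar, 18 x 16 x 34 mm (x, y along the bar, z), standing 5 mm above the bar's top. Origin at its centre (12 mm below the bar's top edge), axes as the stand's. A camera that touches it has its saddle point 28 mm from this origin along y; either side will do.
- caddy: Fixed pale wooden spice caddy, 74 x 244 mm, three bays in a row along its y at -76, 0 and +76 mm; floor 8 mm, front board 30 mm, back board (+x) 58 mm, end boards 46 mm high, thick dividers 34 mm high. Bays about 60 x 52 mm. Origin: centre of its underside.
- jar_red: Spice jar with the RED cap, the one to show: round, 45 mm in diameter, 108 mm high, about 0.11 kg; the red cap is the top 21 mm (45 mm in diameter). Stands loose in one of the caddy's bays. Origin: centre of its base; z runs from base to cap. It may be turned any way about its own axis.
- jar_red_top (a point): Centre of the top of the red cap, 108 mm above the jar's origin.
- jar_brown: Spice jar with a brown cap and a red and cream label, 41 mm in diameter, 105 mm high; stays in its bay. Origin: centre of its base.
- jar_black: Spice jar with a black cap and a green label, 40 mm in diameter, 105 mm high; stays in its bay. Origin: centre of its base.
- tomato_tin: Tin with tomatoes on its label, 57 mm in diameter, 72 mm high; bystander. Origin: centre of its underside.
- jam_jar: Jar of red jam with a gold lid, 66 mm in diameter, 85 mm high; bystander. Origin: centre of its underside.

How it is judged:
By the outcome, as a careful person would: the job done as asked, in the order asked, and still so for the second after the job is handed in, while the arm keeps its last pose, push and grip.
It also fails if it takes over 61 s, if anything falls off the work surface, if the arm or the gripper's body presses on something with over 40 N, if the wrist force passes 120 N, or if a joint passes its speed limit or range.

## Working session

There is one attempt and no reset: what is moved stays moved. The work goes in short steps, Python scripts to look and compute and a shell command to move; the robot and the scene stay as the last step left them, time stands still between calls to the robot, and variables do not carry over. Pictures are saved under pics/ and viewed, at most 10 in all, crops included, and the job is handed in when it is done.

```bash
ls; mkdir -p pics; cat > h.py <<'E'
import numpy as np, cv2
from bench import monitor, cams, ticket, r
def f(c): return c["pixels"].shape[0]/2/np.tan(np.radians(c["vfov"])/2)
def cloud(c):
    z=c["z_map"]; h,w=z.shape; u,v=np.meshgrid(np.arange(w),np.arange(h)); F=f(c)
    P=np.stack([(u-c["cx"])/F*z,-(v-c["cy"])/F*z,-z,np.ones_like(z)],-1)@c["T"].T
    P=P[...,:3]; P[z<=0]=np.nan; return P
def ray(c,u,v):
    d=c["T"][:3,:3]@np.array([(u-c["cx"])/f(c),-(v-c["cy"])/f(c),-1]); return c["T"][:3,3],d
def onplane(c,u,v,z):
    o,d=ray(c,u,v); return o+d*(z-o[2])/d[2]
def proj(c,p):
    q=np.linalg.inv(c["T"])@np.append(p,1); return c["cx"]+f(c)*q[0]/-q[2], c["cy"]-f(c)*q[1]/-q[2]
def get(n):
    c=cams.camera(n); return c
E
python3 - <<'E'
from h import *
for n in ["scene","side"]:
    c=get(n); cv2.imwrite(f"pics/{n}0.png",c["pixels"]); print(n,{k:(v if not hasattr(v,'shape') or v.size<20 else v.shape) for k,v in c.items()})
    np.save(f"{n}0.npy",c,allow_pickle=True)
s=monitor.read_state(); print(s, r.tcp_to_grasp)
E
```

```text
pics
scene {'pixels': (420, 560, 3), 'z_map': (420, 560), 'vfov': 49.38180706658112, 'cx': 275.76980669519986, 'cy': 210.69321021448386, 'T': array([[ 0.58655851,  0.6344703 , -0.5033851 , -0.1981555 ],
       [-0.80977529,  0.44822481, -0.37862714, -0.67028601],
       [-0.01459798,  0.62971578,  0.77668844,  1.19931151],
       [ 0.        ,  0.        ,  0.        ,  1.        ]])}
side {'pixels': (420, 560, 3), 'z_map': (420, 560), 'vfov': 47.788281016682, 'cx': 288.9198987684404, 'cy': 210.1049021797705, 'T': array([[ 0.95192085,  0.16227854, -0.25983142,  0.17016208],
       [-0.30633565,  0.51053356, -0.80343883, -1.18553248],
       [ 0.00227178,  0.84440581,  0.53569924,  0.80375575],
       [ 0.        ,  0.        ,  0.        ,  1.        ]])}
{'time': 0.1, 'joint_positions': array([-1.18760982,  0.33280543, -0.06472922,  1.460881  ,  0.02157319,
        1.34991458, -0.08850529]), 'joint_vel': array([-0.00104192, -0.00162517, -0.00026449, -0.00331062, -0.00163087,
        0.00213535,  0.00016723]), 'joint_torque': array([ 1.39328862e-03, -6.24545074e+01,  2.45391321e-02, -3.90712559e+01,
       -6.13808376e-02,  3.66782164e-02,  5.66823235e-05]), 'ee_pos': array([0.24654921, 0.57391856, 0.2218243 ]), 'eef_rot': array([ 2.01486327e-01,  9.79491107e-01, -6.46095995e-04, -1.19917273e-04]), 'ft_force': array([ 0.36429665,  1.21808132, -0.08403925]), 'torque': array([ 0.02754474, -0.00152906,  0.00518068]), 'grip_force': 0.0, 'width': 0.0870672557278388} 0.0187
```

View pics/scene0.png

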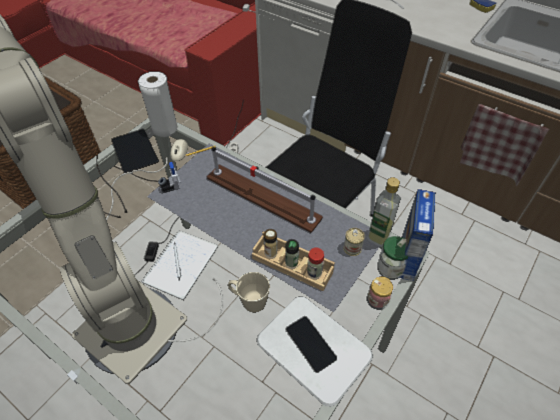

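View pics/side0.png

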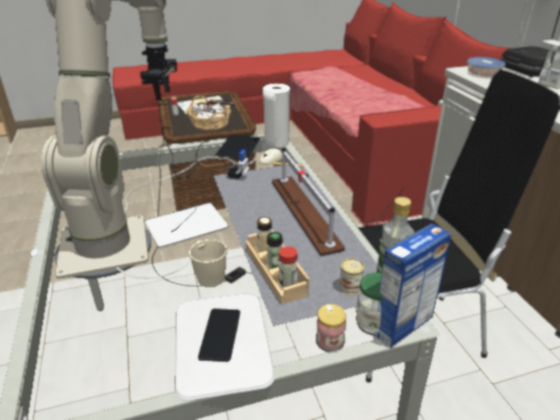

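The scene view shows the camera (blue tab ≈(172,167)), the collar at (253,170), rail posts at (215,160) and (313,210), and the red cap at (316,257). In the side view these sit at about (241,156), (301,176), and (288,255).

```bash
cat >> h.py <<'E'
def tri(c1,p1,c2,p2):
    o1,d1=ray(c1,*p1); o2,d2=ray(c2,*p2); d1/=np.linalg.norm(d1); d2/=np.linalg.norm(d2)
    A=np.stack([d1,-d2],1); t=np.linalg.lstsq(A,o2-o1,rcond=None)[0]; a=o1+t[0]*d1; b=o2+t[1]*d2
    return (a+b)/2, np.linalg.norm(a-b)
def mask(c,lo,hi,box):
    h=cv2.cvtColor(c["pixels"],cv2.COLOR_BGR2HSV); m=cv2.inRange(h,np.array(lo),np.array(hi))
    z=np.zeros_like(m); x0,y0,x1,y1=box; z[y0:y1,x0:x1]=m[y0:y1,x0:x1]; return z
E
python3 - <<'E'
from h import *
C={n:np.load(f"{n}0.npy",allow_pickle=True).item() for n in ["scene","side"]}
B={"tab":{"scene":(160,150,190,195),"side":(225,140,260,180)},"collar":{"scene":(240,155,265,185),"side":(290,165,312,190)},"red":{"scene":(300,240,335,270),"side":(272,240,305,268)}}
col={"tab":((100,100,40),(130,255,255)),"collar":((0,130,70),(8,255,255)),"red":((0,130,70),(8,255,255))}
for k in B:
    ps={}
    for n in C:
        c=C[n]; m=mask(c,*col[k],B[k][n]); 
        if k!="tab": m|=mask(c,(172,130,70),(180,255,255),B[k][n])
        ys,xs=np.nonzero(m); P=cloud(c)[m>0]; ps[n]=(xs.mean(),ys.mean())
        print(k,n,len(xs),np.round(ps[n],1),"box",xs.min(),xs.max(),ys.min(),ys.max(),"med",np.round(np.nanmedian(P,0),4),"p5",np.round(np.nanpercentile(P,5,axis=0),3),"p95",np.round(np.nanpercentile(P,95,axis=0),3))
    p,e=tri(C["scene"],ps["scene"],C["side"],ps["side"]); print("  tri",np.round(p,4),"gap",round(e,4))
# cloud of the rail: points at height .1-.15
for n in C:
    P=cloud(C[n]).reshape(-1,3); 
    b=P[(P[:,2]>.122)&(P[:,2]<.134)&(P[:,0]>.3)&(P[:,0]<.9)&(P[:,1]>-.2)&(P[:,1]<.45)]
    print(n,len(b), np.round(b[np.argsort(b[:,1])][::max(1,len(b)//25)],3).tolist())
cv2.imwrite("pics/crop1.png",np.hstack([cv2.resize(C["scene"]["pixels"][130:300,140:340],None,fx=2,fy=2,interpolation=2),cv2.resize(C["side"]["pixels"][130:300,215:385],None,fx=2,fy=2,interpolation=2)]))
E
```

```text
tab scene 42 [171.5 166.9] box 169 174 162 173 med [0.4644 0.2627 0.104 ] p5 [0.457 0.256 0.075] p95 [0.477 0.281 0.109]
tab side 62 [241.6 153.4] box 238 245 148 159 med [0.4719 0.2631 0.0927] p5 [0.459 0.252 0.008] p95 [0.524 0.485 0.105]
  tri [0.4685 0.2682 0.0968] gap 0.0021
collar scene 40 [252.6 170. ] box 250 256 166 175 med [0.5881 0.0117 0.1325] p5 [0.585 0.008 0.109] p95 [0.602 0.02  0.141]
collar side 14 [300.6 172.5] box 299 303 171 175 med [0.5936 0.0081 0.1348] p5 [0.587 0.005 0.13 ] p95 [0.601 0.015 0.137]
  tri [0.5929 0.0139 0.1298] gap 0.0055
red scene 201 [315.8 255.5] box 308 323 248 263 med [ 0.437  -0.3305  0.1167] p5 [ 0.422 -0.347  0.102] p95 [ 0.457 -0.311  0.121]
red side 240 [287.5 254.5] box 279 296 247 262 med [ 0.4418 -0.3372  0.1146] p5 [ 0.425 -0.35   0.102] p95 [ 0.46  -0.312  0.117]
  tri [ 0.4443 -0.3264  0.1052] gap 0.0012
scene 346 [[0.594, -0.2, 0.133], [0.596, -0.188, 0.128], [0.601, -0.173, 0.132], [0.596, -0.161, 0.124], [0.605, -0.148, 0.126], [0.595, -0.135, 0.132], [0.594, -0.121, 0.124], [0.602, -0.108, 0.132], [0.596, -0.093, 0.123], [0.
[... 299 characters left out ...]
, [0.588, 0.11, 0.131], [0.588, 0.124, 0.127], [0.596, 0.144, 0.128], [0.586, 0.157, 0.134], [0.586, 0.171, 0.131]]
side 275 [[0.599, -0.199, 0.129], [0.601, -0.185, 0.129], [0.607, -0.173, 0.127], [0.602, -0.161, 0.131], [0.596, -0.147, 0.127], [0.597, -0.136, 0.124], [0.6, -0.12, 0.13], [0.602, -0.107, 0.13], [0.596, -0.092, 0.125], [0.597, -0.081, 0.129], [0.596, -0.066, 0.128], [0.595, -0.053, 0.128], [0.591, -0.037, 0.13], [0.594, -0.021, 0.124], [0.592, -0.006, 0.13], [0.6, 0.006, 0.133], [0.588, 0.009, 0.123], [0.587, 0.016, 0.134], [0.594, 0.046, 0.131], [0.59, 0.064, 0.13], [0.593, 0.082, 0.131], [0.59, 0.104, 0.132], [0.59, 0.123, 0.123], [0.59, 0.146, 0.13], [0.587, 0.168, 0.124]]
```

View pics/crop1.png

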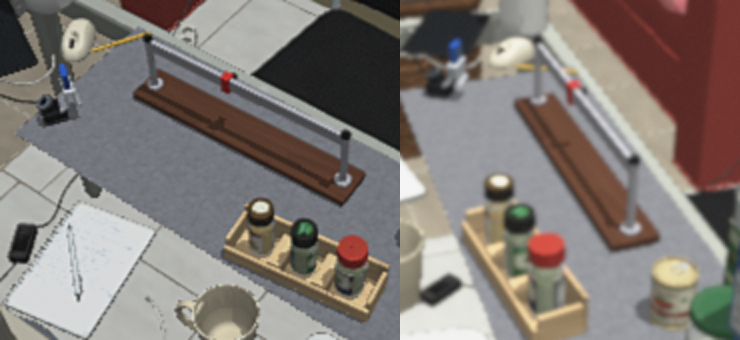

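The crop confirms it: the camera stands left of the rail with its dark lens towards the robot, and the red jar is in the -y bay. Bar x≈0.594 and z≈0.130, collar y≈0.012. I'm moving over the camera for a wrist view.

```bash
python3 -m crank '{"steps":[[[0.6,-1,0.3],[0,0,-1]],[[0.6,-1,0.3],[0,0,-1]],[[0.6,-1,0.3],[0,0,-1]],[[0.6,-1,0.3],[0,0,-1]],[[0.6,-1,0.3],[0,0,-1]],[[0.6,-1,0.3],[0,0,-1]],[[0.6,-1,0.3],[0,0,-1]],[[0.6,-1,0.3],[0,0,-1]],[[0.6,-1,0.3],[0,0,-1]],[[0.6,-1,0.3],[0,0,-1]]]}' 87
python3 -m crank '{"steps":[[[0.6,-1,0],[0,0,-1]],[[0.6,-1,0],[0,0,-1]],[[0,0,0],[0,0,-1]],[[0,0,0],[0,0,0]],[[0,0,0],[0,0,0]]]}'
python3 - <<'E'
from h import *
c=get("wrist"); cv2.imwrite("pics/w1.png",c["pixels"]); np.save("w1.npy",c,allow_pickle=True); print(c["T"],c["vfov"],c["cx"],c["cy"])
E
```

```text
time: 0.93
ee_pos: [0.3971, 0.3228, 0.2977]
eef_rot: [0.598, 0.801, -0.0, -0.0]
ft_force: [0.5, -0.1, 0.5]
width: 0.0871
grip_force: 0.0
time: 1.35
ee_pos: [0.4263, 0.2747, 0.2973]
eef_rot: [0.695, 0.719, -0.0, -0.0]
ft_force: [-0.4, 1.0, 0.1]
width: 0.0872
grip_force: 0.0
[[ 9.99404915e-01 -3.29124473e-02 -1.03240740e-02  4.24280277e-01]
 [ 3.44935908e-02  9.54357394e-01  2.96668428e-01  3.57608765e-01]
 [ 8.87723791e-05 -2.96847999e-01  9.54924739e-01  4.60200545e-01]
 [ 0.00000000e+00  0.00000000e+00  0.00000000e+00  1.00000000e+00]] 71.75315915039127 278.67535204251624 213.79606157988496
```

View pics/w1.png

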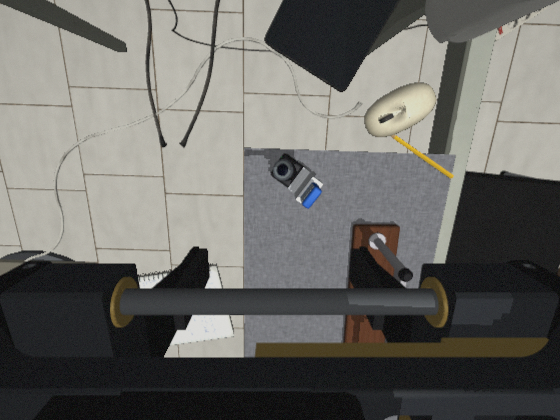

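The wrist view shows the blue tab at (310,192), the saddle at about (301,180), and the lens at (285,170). The camera is yawed roughly -40° from world x. I'll compute its pose.

```bash
cat > tab.py <<'E'
from h import *
import sys
def run(c,box):
    m=mask(c,(100,90,30),(130,255,255),box); P=cloud(c); 
    q=P[m>0]; q=q[~np.isnan(q[:,0])]; top=q[np.abs(q[:,2]-np.nanpercentile(q[:,2],90))<.006]
    print("blue px",int((m>0).sum()),"top z",round(np.median(top[:,2]),4),len(top))
    # top face pixels -> plane z top
    mm=((m>0)&(np.abs(P[...,2]-np.median(top[:,2]))<.006)).astype(np.uint8)
    ys,xs=np.nonzero(mm); w=np.array([onplane(c,u,v,.105) for u,v in zip(xs,ys)])[:,:2]
    rc=cv2.minAreaRect((w*1000).astype(np.float32)); print("rect mm",rc,"box",cv2.boxPoints(rc).round(1).tolist()); d=w-w.mean(0); e,V=np.linalg.eigh(d.T@d); print("mean",w.mean(0).round(4),"long axis ang",np.degrees(np.arctan2(V[1,1],V[0,1])))
    return m
if __name__=="__main__":
    c=np.load("w1.npy",allow_pickle=True).item(); run(c,(260,140,340,225))
    P=cloud(c); r=P[155:210,265:330].reshape(-1,3)
    for lo,hi in [(.02,.045),(.06,.078),(.098,.112)]:
        s=r[(r[:,2]>lo)&(r[:,2]<hi)]; rc=cv2.minAreaRect((s[:,:2]*1000).astype(np.float32)); print(lo,hi,len(s),np.median(s,0).round(4),rc)
E
python3 tab.py
```

```text
blue px 250 top z 0.1053 212
rect mm ((468.4964904785156, 270.8956298828125), (29.757822036743164, 11.83238697052002), 56.210731506347656) box [[455.29998779296875, 261.79998779296875], [465.1000061035156, 255.1999969482422], [481.70001220703125, 280.0], [471.8999938964844, 286.6000061035156]]
mean [0.4685 0.2711] long axis ang 57.06344313425943
0.02 0.045 694 [0.4473 0.289  0.0331] ((449.6194152832031, 283.04925537109375), (40.24797058105469, 70.67268371582031), 56.00087356567383)
0.06 0.078 191 [0.4659 0.2792 0.0702] ((468.4343566894531, 270.52642822265625), (39.82123565673828, 18.240415573120117), 55.90218734741211)
0.098 0.112 242 [0.468  0.2715 0.1051] ((468.4086608886719, 270.55609130859375), (29.689767837524414, 13.498610496520996), 53.50229263305664)
```

Tab at (0.4685, 0.271, top 0.105), camera y axis at 56.2°. The sizes match (30x12 tab, 40 mm saddle). I'm turning by -35.8° and descending.

```bash
python3 -m crank '{"steps":[[[0.2,-0.02,-0.5],[0,0,-0.9]],[[0.2,-0.02,-0.5],[0,0,-0.9]],[[0.2,-0.02,-0.5],[0,0,-0.9]],[[0.2,-0.02,-0.5],[0,0,-0.9]],[[0.2,-0.02,-0.5],[0,0,-0.9]],[[0.2,-0.02,-0.5],[0,0,-0.9]],[[0.25,-0.02,-0.5],[0,0,-0.9]],[[0.25,-0.02,-0.5],[0,0,-0.86]],[[0,0,0],[0,0,0]],[[0,0,0],[0,0,0]]]}' 60
python3 - <<'E'
from tab import *
c=get("wrist"); np.save("w2.npy",c,allow_pickle=True); u,v=map(int,proj(c,[.4685,.271,.105])); print(u,v); run(c,(max(0,u-60),max(0,v-60),min(559,u+60),min(419,v+60)))
E
```

```text
time: 2.23
ee_pos: [0.4684, 0.2709, 0.1971]
eef_rot: [0.882, 0.471, -0.001, 0.0]
ft_force: [-0.3, -0.4, 0.5]
width: 0.0598
grip_force: 0.0
278 217
blue px 485 top z 0.1052 376
rect mm ((470.05328369140625, 271.0045471191406), (30.074331283569336, 11.129764556884766), 56.02934646606445) box [[457.0, 261.6000061035156], [466.29998779296875, 255.39999389648438], [483.1000061035156, 280.3999938964844], [473.79998779296875, 286.6000061035156]]
mean [0.4699 0.2712] long axis ang 55.371260670804986
```

```bash
python3 -m crank '{"steps":[[[0.04,0,-0.9],[0,0,0]],[[0,0,-0.9],[0,0,0]],[[0,0,-0.9],[0,0,0]],[[0,0,-0.9],[0,0,0]],[[0,0,-0.8],[0,0,0]],[[0,0,-0.46],[0,0,0]],[[0,0,0],[0,0,0]],[[0,0,0],[0,0,0]]]}' 60
python3 -m crank '{"steps":[[[0,0,0],[0,0,0]],[[0,0,0],[0,0,0]],[[0,0,0],[0,0,0]],[[0,0,0],[0,0,0]],[[0,0,0],[0,0,0]],[[0,0,0],[0,0,0]]]}' 0 30
```

```text
time: 2.95
ee_pos: [0.4703, 0.2707, 0.0768]
eef_rot: [0.883, 0.47, 0.0, -0.0]
ft_force: [-0.1, -0.7, 0.7]
width: 0.0599
grip_force: 0.0
time: 3.45
ee_pos: [0.4703, 0.2703, 0.0763]
eef_rot: [0.883, 0.469, 0.0, -0.0]
ft_force: [0.2, 0.4, -0.4]
width: 0.0279
grip_force: 0.0
```

```bash
python3 -m crank '{"steps":[[[0,0,0],[0,0,0]],[[0,0,0],[0,0,0]],[[0,0,0],[0,0,0]],[[0,0,0],[0,0,0]],[[0,0,0],[0,0,0]],[[0,0,0],[0,0,0]]]}' 0 30
python3 -m crank '{"steps":[[[0,0,0.3],[0,0,0]],[[0,0,0.8],[0,0,0]],[[0,0,1],[0,0,0]],[[0,0,1],[0,0,0]],[[0,0,1],[0,0,0]],[[0,0,1],[0,0,0]],[[0,0,0],[0,0,0]],[[0,0,0],[0,0,0]]]}'
```

```text
time: 3.95
ee_pos: [0.4701, 0.2704, 0.0761]
eef_rot: [0.883, 0.469, -0.0, -0.0]
ft_force: [-1.4, 0.3, 2.1]
width: 0.0121
grip_force: 30.0
time: 4.62
ee_pos: [0.471, 0.2705, 0.2051]
eef_rot: [0.883, 0.469, 0.001, -0.0]
ft_force: [-0.2, -0.2, -2.5]
width: 0.0116
grip_force: 30.0
```

```bash
python3 -m crank '{"steps":[[[0.3,-0.5,0.7],[0,0,0.9]],[[0.6,-0.9,0.7],[0,0,0.9]],[[0.6,-0.9,0.3],[0,0,0.9]],[[0.6,-0.9,0],[0,0,0.9]],[[0.6,-0.9,0],[0,0,0.9]],[[0.6,-0.9,0],[0,0,0.9]],[[0.5,-0.9,0],[0,0,0.9]],[[0.5,-0.8,0],[0,0,0.88]],[[0.4,-0.5,0],[0,0,0]],[[0,0,0],[0,0,0]]]}'
python3 -m crank '{"steps":[[[0,0,0],[0,0,0]],[[0,0,0],[0,0,0]]]}'
python3 - <<'E'
from h import *
for n in ["wrist","scene","side"]:
    c=get(n); np.save(f"{n}3.npy",c,allow_pickle=True)
    if n=="wrist": cv2.imwrite("pics/w3.png",c["pixels"])
s=monitor.read_state(); print(s["ee_pos"],s["eef_rot"])
E
```

```text
time: 5.45
ee_pos: [0.5886, 0.0857, 0.2445]
eef_rot: [0.697, 0.717, -0.001, 0.0]
ft_force: [0.1, -0.3, -2.3]
width: 0.0122
grip_force: 30.0
time: 5.62
ee_pos: [0.587, 0.091, 0.245]
eef_rot: [0.695, 0.719, -0.001, -0.001]
ft_force: [0.1, 1.2, -1.5]
width: 0.012
grip_force: 30.0
[0.58718997 0.09138131 0.24578452] [ 6.95061812e-01  7.18949925e-01 -9.54127356e-05 -2.70242030e-04]
```

View pics/w3.png

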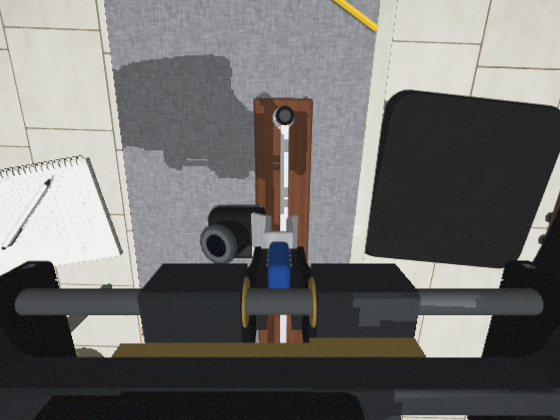

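The wrist view shows the held camera with its lens at (218,240), facing the robot. The saddle is at (272,230) over the bar, which runs from (284,120) to (284,230). Next I'll measure the bar line against the saddle.

```bash
python3 - <<'E'
from h import *
c=np.load("wrist3.npy",allow_pickle=True).item(); P=cloud(c)
Q=P[100:240,230:330].reshape(-1,3)
b=Q[(Q[:,2]>.120)&(Q[:,2]<.136)&(Q[:,1]>.10)&(Q[:,1]<.172)&(np.abs(Q[:,0]-.59)<.02)]
print("bar",len(b),np.median(b,0))
for y in np.arange(.10,.175,.01):
    s=b[np.abs(b[:,1]-y)<.005]
    if len(s)>3: print(round(y,3),len(s),"x range",np.percentile(s[:,0],[3,50,97]).round(4),"z",np.median(s[:,2]).round(4))
print("wrist bar fit",np.polyfit(b[:,1],b[:,0],1))
s=P.reshape(-1,3); s=s[(np.abs(s[:,2]-.242)<.012)&(np.abs(s[:,0]-.587)<.04)&(s[:,1]>.06)&(s[:,1]<.13)]
hsv=cv2.cvtColor(c["pixels"],cv2.COLOR_BGR2HSV)
for n in ["scene","side"]:
    c=np.load(f"{n}3.npy",allow_pickle=True).item(); P=cloud(c); Q=P.reshape(-1,3)
    b=Q[(np.abs(Q[:,2]-.127)<.008)&(np.abs(Q[:,0]-.594)<.02)&(np.abs(Q[:,1]+.02)<.17)&(np.abs(Q[:,1]-.012)>.02)]
    f_=np.polyfit(b[:,1],b[:,0],1); print(n,"fit",f_,len(b),"x at .09",np.polyval(f_,.09))
    m=mask(c,(0,130,60),(8,255,255),(230,140,320,200))|mask(c,(172,130,60),(180,255,255),(230,140,320,200))
    q=P[m>0]; q=q[(np.abs(q[:,2]-.12)<.03)&(np.abs(q[:,0]-.594)<.03)]; ys,xs=np.nonzero(m); print("collar",len(q),np.percentile(q,[5,50,95],axis=0).round(4).tolist(), xs.min(),xs.max(),ys.min(),ys.max())
# saddle/camera side from wrist
c=np.load("wrist3.npy",allow_pickle=True).item(); P=cloud(c)
for v in range(214,252,4):
    print(v,[ (u,*(P[v,u]*1000).round(0)) for u in range(250,312,6)])
E
```

```text
bar 645 [0.59101115 0.13935884 0.13058615]
0.1 39 x range [0.5887 0.5926 0.5957] z 0.1306
0.11 80 x range [0.5883 0.5922 0.5954] z 0.1305
0.12 83 x range [0.588  0.5912 0.595 ] z 0.1304
0.13 83 x range [0.5877 0.5914 0.5946] z 0.1306
0.14 90 x range [0.5873 0.591  0.5949] z 0.1307
0.15 97 x range [0.587  0.5907 0.5947] z 0.1307
0.16 103 x range [0.5866 0.5904 0.5942] z 0.1306
0.17 70 x range [0.5863 0.59   0.5938] z 0.1306
wrist bar fit [-0.02989846  0.59513391]
scene fit [-0.03187773  0.59257974] 282 x at .09 0.5897107434011091
collar 40 [[0.5845, 0.0076, 0.1118], [0.5883, 0.0131, 0.1324], [0.6018, 0.0196, 0.1397]] 250 256 166 175
side fit [-0.03005756  0.59413598] 244 x at .09 0.5914308035691093
collar 14 [[0.5871, 0.0052, 0.1301], [0.5924, 0.0079, 0.1349], [0.6008, 0.0165, 0.1372]] 299 319 140 175
214 [(250, np.float64(565.0), np.float64(107.0), np.float64(196.0)), (256, np.float64(570.0), np.float64(109.0), np.float64(200.0)), (262, np.float64(575.0), np.float64(110.0), np.float64(203.0)), (268, np.float64(574.0), np.float64(53.0), np.float64(20.0)), (274, np.float64(582.0), np.f
[... 5994 characters left out ...]
0 [(250, np.float64(566.0), np.float64(78.0), np.float64(198.0)), (256, np.float64(574.0), np.float64(103.0), np.float64(251.0)), (262, np.float64(578.0), np.float64(101.0), np.float64(248.0)), (268, np.float64(581.0), np.float64(103.0), np.float64(251.0)), (274, np.float64(585.0), np.float64(105.0), np.float64(255.0)), (280, np.float64(588.0), np.float64(105.0), np.float64(256.0)), (286, np.float64(592.0), np.float64(104.0), np.float64(254.0)), (292, np.float64(596.0), np.float64(102.0), np.float64(248.0)), (298, np.float64(599.0), np.float64(104.0), np.float64(252.0)), (304, np.float64(628.0), np.float64(-1.0), np.float64(18.0)), (310, np.float64(639.0), np.float64(-8.0), np.float64(2.0))]
```

```bash
python3 - <<'E'
from h import *
c=np.load("wrist3.npy",allow_pickle=True).item(); F=f(c)
g=cv2.cvtColor(c["pixels"],cv2.COLOR_BGR2GRAY).astype(float); P=cloud(c)
for v in range(232,242,2):
    z=P[v,:,2]; us=[u for u in range(262,306) if abs(z[u]-.2395)<.006]
    e=[onplane(c,u,v,.2405) for u in (us[0]-.5,us[-1]+.5)]; print(v,us[0],us[-1],[x.round(4)[:2].tolist() for x in e],"centre",((e[0]+e[1])/2)[0].round(4))
s=(P[...,2]>.226)&(P[...,2]<.238)&(P[...,1]>.1)&(np.abs(P[...,0]-.589)<.015)
tabm=mask(c,(100,90,30),(130,255,255),(250,235,310,300)); q=P[tabm>0]; print("tab x",np.nanpercentile(q[:,0],[3,50,97]).round(4))
E
```

```text
232 264 293 [[0.5779, 0.1099], [0.5964, 0.1105]] centre 0.5871
234 264 293 [[0.5779, 0.1086], [0.5964, 0.1092]] centre 0.5872
236 264 293 [[0.578, 0.1072], [0.5965, 0.1079]] centre 0.5872
238 264 293 [[0.578, 0.1059], [0.5966, 0.1065]] centre 0.5873
240 264 293 [[0.578, 0.1046], [0.5966, 0.1052]] centre 0.5873
tab x [0.582  0.5876 0.5932]
```

```bash
python3 -m crank '{"steps":[[[0.08,0,-0.4],[0,0,0]],[[0.08,0,-0.7],[0,0,0]],[[0,0,-0.7],[0,0,0]],[[0,0,-0.5],[0,0,0]],[[0,0,-0.1],[0,0,0]],[[0,0,0],[0,0,0]],[[0,0,0],[0,0,0]]]}'
cat > sad.py <<'E'
from h import *
c=get("wrist"); np.save("w4.npy",c,allow_pickle=True); P=cloud(c); s=monitor.read_state(); t=s["ee_pos"]; print("tcp",t.round(4),s["eef_rot"].round(4),s["ft_force"].round(1))
zr=t[2]-.0061
sel=(np.abs(P[...,2]-zr)<.004)&(np.abs(P[...,0]-t[0])<.02)&(P[...,1]>t[1])&(P[...,1]<t[1]+.03)
for v in range(0,420,4):
    us=np.nonzero(sel[v])[0]
    if len(us)>15:
        e=[onplane(c,u,v,zr) for u in (us[0]-.5,us[-1]+.5)]; print("saddle row",v,us[0],us[-1],(e[1]-e[0])[0].round(4),"c",((e[0]+e[1])/2).round(4))
b=P.reshape(-1,3); b=b[(np.abs(b[:,2]-.130)<.004)&(np.abs(b[:,0]-.591)<.015)&(b[:,1]>t[1]+.022)&(b[:,1]<.172)]
p=np.polyfit(b[:,1],b[:,0],1); print("bar",len(b),p,"z",np.median(b[:,2]),"x at tcp y",np.polyval(p,t[1]),"width",np.percentile(b[:,0]-np.polyval(p,b[:,1]),[2,98]))
cv2.imwrite("pics/w4.png",c["pixels"])
E
python3 sad.py
```

```text
time: 6.35
ee_pos: [0.592, 0.0904, 0.1867]
eef_rot: [0.696, 0.718, 0.0, 0.0]
ft_force: [0.1, -0.3, -2.1]
width: 0.0114
grip_force: 30.0
tcp [0.5922 0.0904 0.1871] [6.956e-01 7.184e-01 7.000e-04 4.000e-04] [-0.1  0.6 -1.1]
saddle row 232 264 293 0.0186 c [0.5921 0.1092 0.181 ]
saddle row 236 264 293 0.0187 c [0.5922 0.1065 0.181 ]
saddle row 240 264 293 0.0188 c [0.5923 0.1038 0.181 ]
bar 834 [-0.04204957  0.59688401] z 0.1305901960051532 x at tcp y 0.5930839892752947 width [-0.00376642  0.00363215]
```

View pics/w4.png

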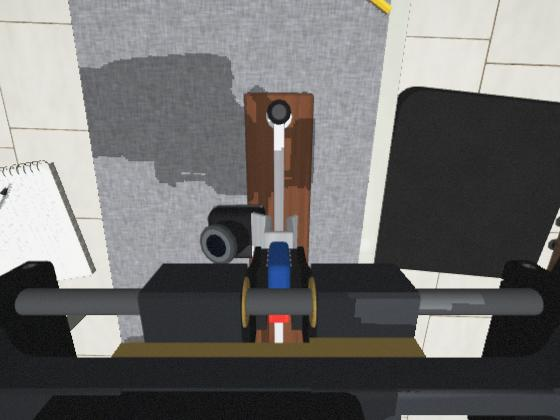

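The bar (column ≈279) is centred under the saddle (264–293), offset under 0.5 mm. The collar appears red at (279,319). Lowering.

```bash
python3 -m crank '{"steps":[[[0,0,-0.3],[0,0,0]],[[0,0,-0.3],[0,0,0]],[[0,0,-0.2],[0,0,0]],[[0,0,-0.2],[0,0,0]],[[0,0,0],[0,0,0]]]}'
python3 -m crank '{"steps":[[[0,0,-0.3],[0,0,0]],[[0,0,-0.3],[0,0,0]],[[0,0,-0.15],[0,0,0]],[[0,0,0],[0,0,0]],[[0,0,0],[0,0,0]]]}'; python3 sad.py
```

```text
time: 6.82
ee_pos: [0.591, 0.0902, 0.1596]
eef_rot: [0.696, 0.718, -0.001, -0.0]
ft_force: [-0.5, 0.3, -2.3]
width: 0.0116
grip_force: 30.0
time: 7.23
ee_pos: [0.5916, 0.0902, 0.142]
eef_rot: [0.696, 0.718, -0.0, -0.0]
ft_force: [0.0, -0.2, -1.3]
width: 0.0118
grip_force: 30.0
tcp [0.5918 0.0903 0.1424] [0.6956 0.7184 0.     0.    ] [ 0.7  0.5 -0.8]
saddle row 232 264 293 0.0186 c [0.5917 0.109  0.1363]
saddle row 236 264 293 0.0187 c [0.5918 0.1063 0.1363]
saddle row 240 264 293 0.0188 c [0.5919 0.1036 0.1363]
bar 1280 [-0.03120563  0.59537433] z 0.13061592152594498 x at tcp y 0.5925574145467198 width [-0.003706   0.0037657]
```

```bash
python3 -m crank '{"steps":[[[0,0,-0.04],[0,0,0]],[[0.01,-0.3,0],[0,0,0]],[[0.01,-0.3,0],[0,0,0]],[[0.01,-0.3,0],[0,0,0]],[[0.01,-0.3,0],[0,0,0]],[[0.01,-0.3,0],[0,0,0]],[[0,0,0],[0,0,0]]]}'
python3 -m crank '{"steps":[[[0,-0.1,0],[0,0,0]],[[0,-0.1,0],[0,0,0]],[[0.01,-0.1,0],[0,0,0]],[[0,0,0],[0,0,0]]]}'
```

```text
time: 7.87
ee_pos: [0.5931, 0.05, 0.1415]
eef_rot: [0.697, 0.717, -0.0, 0.0]
ft_force: [-0.1, 0.2, -1.2]
width: 0.0118
grip_force: 30.0
time: 8.2
ee_pos: [0.5932, 0.0449, 0.1413]
eef_rot: [0.696, 0.718, -0.0, 0.0]
ft_force: [-0.0, -0.4, -2.1]
width: 0.0124
grip_force: 30.0
```

```bash
python3 - <<'E'
from h import *
for n in ["scene","side","wrist"]:
    c=get(n); np.save(f"{n}5.npy",c,allow_pickle=True); P=cloud(c)
    m=mask(c,(0,130,60),(8,255,255),(0,0,560,420))|mask(c,(172,130,60),(180,255,255),(0,0,560,420))
    q=P[(m>0)]; q=q[(np.abs(q[:,2]-.12)<.03)&(np.abs(q[:,0]-.594)<.03)&(np.abs(q[:,1]-.012)<.03)]
    if len(q): print(n,len(q),np.percentile(q,[3,50,97],axis=0).round(4).tolist())
E
```

```text
scene 38 [[0.583, 0.0062, 0.1109], [0.5878, 0.0128, 0.1339], [0.603, 0.0217, 0.14]]
side 14 [[0.5871, 0.0054, 0.1279], [0.5944, 0.0087, 0.1343], [0.5998, 0.0198, 0.1388]]
```

```bash
for i in 1 2 3; do :; done; python3 -m crank '{"steps":[[[0,-0.06,0],[0,0,0]],[[0,-0.06,0],[0,0,0]],[[0,0,0],[0,0,0]],[[0,0,0],[0,0,0]]]}'
python3 -m crank '{"steps":[[[0,-0.06,0],[0,0,0]],[[0,0,0],[0,0,0]],[[0,0,0],[0,0,0]]]}'
python3 -m crank '{"steps":[[[0,-0.06,0],[0,0,0]],[[0,0,0],[0,0,0]],[[0,0,0],[0,0,0]]]}'
```

```text
time: 8.68
ee_pos: [0.5932, 0.0444, 0.1414]
eef_rot: [0.695, 0.719, 0.001, -0.001]
ft_force: [-0.5, 5.7, -1.9]
width: 0.0118
grip_force: 30.0
time: 8.93
ee_pos: [0.5932, 0.0443, 0.1414]
eef_rot: [0.695, 0.719, 0.001, -0.001]
ft_force: [-0.6, 9.9, -0.3]
width: 0.012
grip_force: 30.0
time: 9.18
ee_pos: [0.5931, 0.0442, 0.1415]
eef_rot: [0.694, 0.72, 0.002, -0.002]
ft_force: [-0.5, 13.4, -0.7]
width: 0.0115
grip_force: 30.0
```

Contact is made: y stalled at 0.0443 with 13 N. I'll ease off, open, and go up.

```bash
python3 -m crank '{"steps":[[[0,0.1,-0.01],[0,0,0]],[[0,0.05,-0.01],[0,0,0]],[[0,0,0],[0,0,0]],[[0,0,0],[0,0,0]]]}'
python3 -m crank '{"steps":[[[0,0,0],[0,0,0]],[[0,0,0],[0,0,0]],[[0,0,0],[0,0,0]],[[0,0,0],[0,0,0]],[[0,0,0],[0,0,0]],[[0,0,0],[0,0,0]],[[0,0,0],[0,0,0]]]}' 46
python3 -m crank '{"steps":[[[0,0,0.2],[0,0,0]],[[0,0,0.5],[0,0,0]],[[0,0,1],[0,0,0]],[[0,0,1],[0,0,0]],[[0,0,1],[0,0,0]],[[0,0,0.5],[0,0,0]],[[0,0,0],[0,0,0]],[[0,0,0],[0,0,0]]]}'
python3 - <<'E'
from h import *
out=[]
for n,b in [("scene",(200,120,300,220)),("side",(255,120,355,220)),("wrist",(180,120,380,320))]:
    c=get(n); np.save(f"{n}6.npy",c,allow_pickle=True); out.append(cv2.resize(c["pixels"][b[1]:b[3],b[0]:b[2]],(260,260),interpolation=2))
cv2.imwrite("pics/c6.png",np.hstack(out))
E
```

```text
time: 9.52
ee_pos: [0.5933, 0.0444, 0.141]
eef_rot: [0.695, 0.719, 0.001, -0.0]
ft_force: [-0.1, 6.6, -0.0]
width: 0.0119
grip_force: 30.0
time: 10.1
ee_pos: [0.5933, 0.0428, 0.1408]
eef_rot: [0.696, 0.718, 0.0, 0.0]
ft_force: [0.6, 0.1, 0.4]
width: 0.0441
grip_force: 0.0
time: 10.77
ee_pos: [0.5934, 0.0431, 0.2464]
eef_rot: [0.696, 0.718, 0.001, 0.0]
ft_force: [0.1, -0.6, -0.9]
width: 0.046
grip_force: 0.0
```

View pics/c6.png

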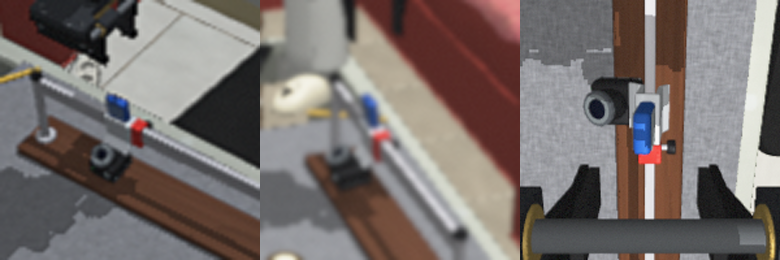

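The camera hangs against the collar, lens to the robot, and has leaned slightly as expected. Now I'll measure the lens pose from the clouds.

```bash
cat > lens.py <<'E'
from h import *
import sys
c=np.load(sys.argv[1]+".npy",allow_pickle=True).item(); P=cloud(c)
yaw=np.radians(1.75); X=np.array([np.cos(yaw),np.sin(yaw),0]); Y=np.array([-np.sin(yaw),np.cos(yaw),0])
o=np.array([.5937,.0437,.1306])   # saddle point on bar
m=mask(c,(100,90,30),(130,255,255),(0,0,560,420)); q=P[m>0]; q=q[(np.linalg.norm(q-(o+[0,0,.03]),axis=1)<.04)]
zt=np.percentile(q[:,2],97); t=q[q[:,2]>zt-.004]
print("tab n",len(t),"top mean rel X,Y,z",((t.mean(0)-o)@X*1000).round(1),((t.mean(0)-o)@Y*1000).round(1),(zt-o[2]).round(4), "Y ext",np.percentile((q-o)@Y,[3,97]).round(4))
Q=P.reshape(-1,3); Q=Q[~np.isnan(Q[:,0])]; d=Q-o
Q=Q[(np.abs(d@Y)<.024)&(d@X>-.085)&(d@X<-.012)&(d[:,2]>-.09)&(d[:,2]<0.0)]; d=Q-o
print("cam pts",len(Q),"ext X",np.percentile(d@X,[1,99]).round(4),"Y",np.percentile(d@Y,[1,99]).round(4),"z",np.percentile(d[:,2],[1,99]).round(4))
for th in (26,29,32,35):
    a=-np.sin(np.radians(th))*X+np.cos(np.radians(th))*np.array([0,0,1]); s=d@a; top=np.percentile(s,99.5)
    k=d[s>top-.003]; e1=np.cross(Y,a); uv=np.stack([k@e1,k@Y],1)
    (ctr,r_)=cv2.minEnclosingCircle((uv*1000).astype(np.float32)); A=np.c_[k@e1,k@Y,np.ones(len(k))]; pl=np.linalg.lstsq(A,k@a,rcond=None)[0]
    C=o+ctr[0]/1000*e1+ctr[1]/1000*Y+a*np.median(k@a); print(th,"n",len(k),"r",round(r_,1),"centre",C.round(4),"Y",round(ctr[1],1),"plane tilt deg",np.degrees(pl[:2]).round(1))
E
python3 lens.py wrist6; python3 lens.py scene6
```

```text
tab n 431 top mean rel X,Y,z -4.8 0.8 0.0401 Y ext [-0.0126  0.0148]
cam pts 1330 ext X [-0.0543 -0.0121] Y [-0.0184  0.02  ] z [-0.0612 -0.0196]
26 n 364 r 14.8 centre [0.5506 0.0426 0.1052] Y 0.2 plane tilt deg [ 1.1 -0.1]
29 n 386 r 14.9 centre [0.5505 0.0425 0.1049] Y 0.2 plane tilt deg [0.5 0.2]
32 n 390 r 15.2 centre [0.5503 0.0426 0.1046] Y 0.3 plane tilt deg [-0.8  0.2]
35 n 343 r 15.2 centre [0.5491 0.0425 0.1042] Y 0.1 plane tilt deg [-1.2  0.1]
tab n 18 top mean rel X,Y,z -8.4 -4.2 0.0419 Y ext [-0.0165  0.0068]
cam pts 204 ext X [-0.0552 -0.0124] Y [-0.0223  0.018 ] z [-0.0655 -0.0148]
26 n 15 r 25.0 centre [0.5599 0.0406 0.1147] Y -2.1 plane tilt deg [-2.6  1.3]
29 n 15 r 13.3 centre [0.5482 0.0376 0.1091] Y -4.7 plane tilt deg [-1.6 -0.4]
32 n 21 r 15.5 centre [0.5472 0.0399 0.1074] Y -2.4 plane tilt deg [-1.2 -2.9]
35 n 20 r 15.4 centre [0.5469 0.0398 0.1078] Y -2.4 plane tilt deg [-1.6 -2.6]
```

Lens centre ≈(0.550, 0.043, 0.105) with its axis 30.7° from vertical. Rim radius is 15 mm, which fits the 31 mm diameter. Now over to the red jar.

```bash
python3 -m crank '{"steps":[[[-0.2,-0.5,0],[0,0,0]],[[-0.4,-1,0],[0,0,0]],[[-0.4,-1,0],[0,0,0]],[[-0.4,-1,0],[0,0,0]],[[-0.4,-1,0],[0,0,0]],[[-0.4,-1,0],[0,0,0]],[[-0.4,-1,0],[0,0,0]],[[-0.4,-1,0],[0,0,0]],[[-0.4,-1,0],[0,0,0]],[[-0.4,-1,0],[0,0,0]]]}' 66
python3 -m crank '{"steps":[[[-0.4,-1,0],[0,0,0]],[[-0.4,-1,0],[0,0,0]],[[-0.4,-1,0],[0,0,0]],[[-0.4,-1,0],[0,0,0]],[[-0.4,-1,0],[0,0,0]],[[-0.4,-0.5,0],[0,0,0]],[[0,0,0],[0,0,0]],[[0,0,0],[0,0,0]],[[0,0,0],[0,0,0]]]}'
cat > jar.py <<'E'
from h import *
c=get("wrist"); np.save("w7.npy",c,allow_pickle=True); cv2.imwrite("pics/w7.png",c["pixels"]); P=cloud(c); s=monitor.read_state(); print("tcp",s["ee_pos"].round(4),s["eef_rot"].round(4))
A=(0,0,560,250)
m=mask(c,(0,130,50),(8,255,255),A)|mask(c,(170,130,50),(180,255,255),A)
m[~(np.abs(P[...,2]-.105)<.025)]=0
q=P[m>0]; q=q[~np.isnan(q[:,0])]; zt=np.percentile(q[:,2],90); t=(m>0)&(np.abs(P[...,2]-zt)<.004)
ys,xs=np.nonzero(t); ct=max(cv2.findContours(t.astype(np.uint8),0,1)[0],key=cv2.contourArea).reshape(-1,2)
w=np.array([onplane(c,u,v,zt)[:2] for u,v in ct]); (x,y),rr=cv2.minEnclosingCircle((w*1000).astype(np.float32)); print("red top z",zt.round(4),"circle",round(x,1),round(y,1),"r",round(rr,1),"mean",P[t].mean(0).round(4),"px",xs.mean().round(),ys.mean().round())
Q=P.reshape(-1,3); Q=Q[(Q[:,2]>.107)&(Q[:,2]<.118)&(np.abs(Q[:,0]-.47)<.1)&(Q[:,1]<-.1)&(Q[:,1]>-.45)]
Z=(Q[:,:2]*1000).astype(np.float32); _,L,C=cv2.kmeans(Z,3,None,(3,50,.1),5,cv2.KMEANS_PP_CENTERS); print("jar tops",C.round(1).tolist(),np.bincount(L.ravel()))
E
python3 jar.py
```

```text
time: 11.75
ee_pos: [0.4965, -0.1964, 0.2452]
eef_rot: [0.696, 0.718, -0.0, -0.0]
ft_force: [0.7, 0.0, 0.1]
width: 0.0658
grip_force: 0.0
time: 12.5
ee_pos: [0.4382, -0.3313, 0.2454]
eef_rot: [0.695, 0.719, 0.0, -0.0]
ft_force: [1.1, -0.2, -0.2]
width: 0.0658
grip_force: 0.0
tcp [ 0.4386 -0.331   0.2454] [ 6.951e-01  7.189e-01  2.000e-04 -3.000e-04]
red top z 0.1173 circle 442.8 -325.3 r 22.0 mean [ 0.443  -0.3252  0.1164] px 283.0 201.0
jar tops [[442.79998779296875, -324.5], [424.79998779296875, -177.60000610351562], [431.29998779296875, -250.3000030517578]] [1376 1774 1346]
```

View pics/w7.png

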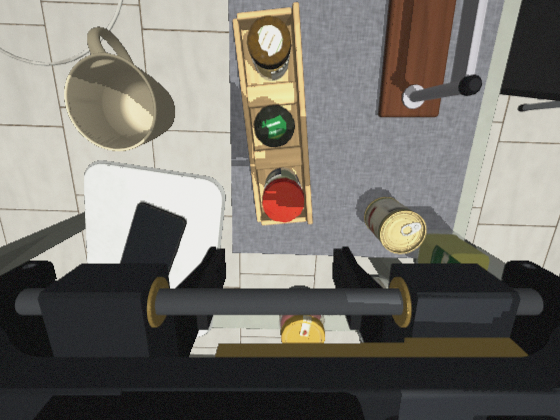

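The red cap is at pixel (283,201), centre (0.4428, -0.3253), top z 0.117, r 22 mm, all consistent with the text. Neighbours are 74 mm off along y, so closing along x is clear. I'll check for tall obstacles on this path and the presentation path, then descend.

```bash
python3 - <<'E'
from h import *
for n in ["scene6","side6","w7"]:
    c=np.load(n+".npy",allow_pickle=True).item(); Q=cloud(c).reshape(-1,3)
    k=Q[(Q[:,2]>.145)&(Q[:,2]<.3)&(Q[:,0]>.3)&(Q[:,0]<.62)&(Q[:,1]>-.45)&(Q[:,1]<-.1)]
    if n=="w7": k=k[k[:,0]>.54]
    print(n,len(k), np.percentile(k,[0,50,100],axis=0).round(3).tolist() if len(k) else "")
E
python3 -m crank '{"steps":[[[0.17,0.23,-0.5],[0,0,0]],[[0,0,-1],[0,0,0]],[[0,0,-1],[0,0,0]],[[0,0,-1],[0,0,0]],[[0,0,0],[0,0,0]],[[0,0,0],[0,0,0]]]}'
```

```text
scene6 0 
side6 0 
w7 0 
time: 13.05
ee_pos: [0.4424, -0.3251, 0.1579]
eef_rot: [0.695, 0.719, -0.0, -0.001]
ft_force: [-0.0, 0.0, -0.0]
width: 0.0659
grip_force: 0.0
```

```bash
python3 -m crank '{"steps":[[[0,0,-0.8],[0,0,0]],[[0,0,-0.8],[0,0,0]],[[0,0,-0.8],[0,0,0]],[[0,0,-0.5],[0,0,0]],[[0,0,-0.14],[0,0,0]],[[0,0,0],[0,0,0]],[[0,0,0],[0,0,0]]]}'
python3 -m crank '{"steps":[[[0,0,0],[0,0,0]],[[0,0,0],[0,0,0]],[[0,0,0],[0,0,0]],[[0,0,0],[0,0,0]],[[0,0,0],[0,0,0]],[[0,0,0],[0,0,0]],[[0,0,0],[0,0,0]]]}' 0 35
```

```text
time: 13.63
ee_pos: [0.4432, -0.3267, 0.0837]
eef_rot: [0.696, 0.718, 0.0, 0.001]
ft_force: [0.2, -0.5, -0.7]
width: 0.0661
grip_force: 0.0
time: 14.22
ee_pos: [0.4426, -0.3264, 0.0827]
eef_rot: [0.696, 0.718, 0.0, 0.0]
ft_force: [-0.4, 0.8, 4.2]
width: 0.0437
grip_force: 35.0
```

Gripped (width 43.7 mm). Lifting, then carrying to y≈0.04 while tilting -30.7° about the bar axis. TCP target: (0.451, 0.0395, 0.2715).

```bash
python3 -m crank '{"steps":[[[0,0,0.3],[0,0,0]],[[0,0,0.8],[0,0,0]],[[0,0,1],[0,0,0]],[[0,0,1],[0,0,0]],[[0,0,1],[0,0,0]],[[0,0,1],[0,0,0]],[[0,0,1],[0,0,0]],[[0,0,1],[0,0,0]],[[0,0,0.5],[0,0,0]],[[0,0,0],[0,0,0]]]}'
python3 -m crank '{"steps":[[[0,0.3,0],[0,-0.3,0]],[[0,0.6,0],[0,-0.6,0]],[[0,0.9,0],[0,-0.6,0]],[[0,0.9,0],[0,-0.6,0]],[[0.05,0.9,0],[0,-0.6,0]],[[0.05,0.9,0],[0.05,-0.6,0]],[[0.05,0.9,0],[0.05,-0.6,0]],[[0.05,0.9,0],[0.05,-0.6,0]],[[0.05,0.9,0],[0.04,-0.6,0]],[[0.05,0.9,0],[0,-0.6,0]]]}'
python3 -m crank '{"steps":[[[0.05,0.9,0],[0,-0.44,0]],[[0,0.9,0],[0,0,0]],[[0,0.9,0],[0,0,0]],[[0,0.9,0],[0,0,0]],[[0,0.9,0],[0,0,0]],[[0,0.9,0],[0,0,0]],[[0,0.7,0],[0,0,0]],[[0,0.2,0],[0,0,0]],[[0,0,0],[0,0,0]],[[0,0,0],[0,0,0]]]}'
cat > tgt.py <<'E'
from h import *
from scipy.spatial.transform import Rotation as R
s=monitor.read_state(); t=s["ee_pos"]; Rt=R.from_quat(s["eef_rot"]).as_matrix(); yaw=np.radians(1.75); th=np.radians(30.7)
a=np.array([-np.sin(th)*np.cos(yaw),-np.sin(th)*np.sin(yaw),np.cos(th)]); L=np.array([.5503,.0426,.1047])
ja=-Rt[:,2]; base=t-.074*ja; d=base-L; print("tcp",t.round(4),"axis",ja.round(4),"want",a.round(4),"base",base.round(4)); print("dist",(d@a).round(4),"lateral",((d-(d@a)*a)*1000).round(1),"rotvec units",(np.degrees(np.cross(ja,a))/5).round(2),"shift units",((L+.12*a+.074*a-t)/.025).round(2),s["grip_force"],s["width"],s["ft_force"])
E
python3 tgt.py
```

```text
time: 15.05
ee_pos: [0.4432, -0.327, 0.2754]
eef_rot: [0.696, 0.718, 0.001, 0.002]
ft_force: [-0.5, -0.9, -1.9]
width: 0.0436
grip_force: 35.0
time: 15.88
ee_pos: [0.4492, -0.1225, 0.2711]
eef_rot: [0.675, 0.696, 0.178, 0.171]
ft_force: [0.8, 0.4, -1.5]
width: 0.0435
grip_force: 35.0
time: 16.72
ee_pos: [0.4508, 0.033, 0.2715]
eef_rot: [0.671, 0.692, 0.19, 0.184]
ft_force: [0.2, 0.4, -1.7]
width: 0.044
grip_force: 35.0
tcp [0.4508 0.033  0.2715] axis [-0.5095 -0.0152  0.8604] want [-0.5103 -0.0156  0.8599] base [0.4885 0.0341 0.2078]
dist 0.1203 lateral [-0.4 -6.6 -0.3] rotvec units [ 0.   -0.01  0.  ] shift units [0.02 0.26 0.  ] 35.00345192849636 0.04396575566744843 [ 0.2101179   0.36939969 -1.69784803]
```

```bash
python3 -m crank '{"steps":[[[0.02,0.13,0],[0,0,0]],[[0,0.13,0],[0,0,0]],[[0,0,0],[0,0,0]],[[0,0,0],[0,0,0]],[[0,0,0],[0,0,0]],[[0,0,0],[0,0,0]]]}'
python3 tgt.py
python3 - <<'E'
from h import *
out=[]
for n,b in [("scene",(160,80,300,220)),("side",(215,80,355,220))]:
    c=get(n); np.save(f"{n}8.npy",c,allow_pickle=True); out.append(cv2.resize(c["pixels"][b[1]:b[3],b[0]:b[2]],(390,390),interpolation=2)); print(n,[np.round(proj(c,p),1).tolist() for p in ([.4891,.0407,.2079],[.5503,.0426,.1047],[.434,.039,.3008])])
cv2.imwrite("pics/c8.png",np.hstack(out))
E
python3 lens.py scene8
```

```text
time: 17.22
ee_pos: [0.4517, 0.0401, 0.2723]
eef_rot: [0.671, 0.692, 0.19, 0.184]
ft_force: [-0.3, 0.1, -1.8]
width: 0.0435
grip_force: 35.0
tcp [0.4517 0.0401 0.2723] axis [-0.5106 -0.0156  0.8597] want [-0.5103 -0.0156  0.8599] base [0.4895 0.0412 0.2087]
dist 0.1205 lateral [0.7 0.5 0.4] rotvec units [0. 0. 0.] shift units [-0.02 -0.02 -0.03] 35.003604954108596 0.043486888429429944 [-0.31812088  0.14109485 -1.81367638]
scene [[223.6, 167.7], [238.5, 178.6], [208.1, 156.2]]
side [[263.8, 150.4], [283.7, 178.2], [244.1, 122.9]]
tab n 14 top mean rel X,Y,z -7.8 -1.3 0.0429 Y ext [-0.0161  0.0085]
cam pts 199 ext X [-0.0554 -0.0125] Y [-0.022  0.018] z [-0.0668 -0.0177]
26 n 3 r 23.1 centre [0.5628 0.0299 0.1211] Y -12.8 plane tilt deg [-22.  -53.3]
29 n 10 r 25.6 centre [0.5622 0.0314 0.1179] Y -11.3 plane tilt deg [-1.  -4.6]
32 n 12 r 29.1 centre [0.5592 0.032  0.1161] Y -10.7 plane tilt deg [-2.3 -4.3]
35 n 10 r 11.7 centre [0.5447 0.0372 0.1076] Y -5.0 plane tilt deg [-2.3 -3.7]
```

View pics/c8.png

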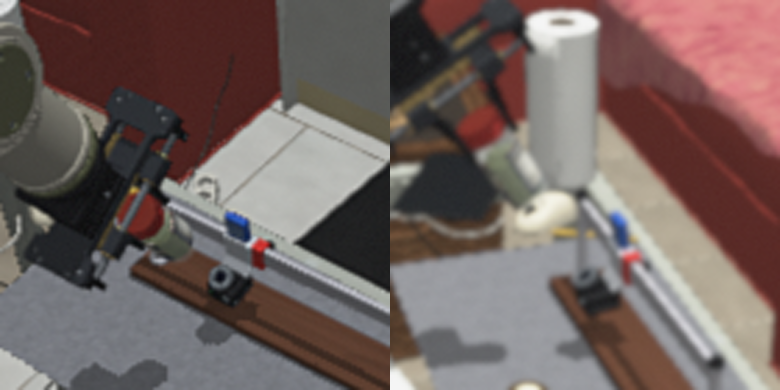

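The scene view shows the jar tilted with its base facing the lens, and the camera still against the collar. I'll check the jar's tilt and base position against the expected axis using depth.

```bash
python3 - <<'E'
from h import *
from scipy.spatial.transform import Rotation as R
s=monitor.read_state(); t=s["ee_pos"]; Rt=R.from_quat(s["eef_rot"]).as_matrix(); ja=-Rt[:,2]; base=t-.074*ja
from scipy.optimize import least_squares
e1,e2=Rt[:,0],Rt[:,1]; al=[]
for n in ["scene8","side8"]:
    c=np.load(n+".npy",allow_pickle=True).item(); Q=cloud(c).reshape(-1,3); d=Q-base
    k=d[(np.hypot(d@e1,d@e2)<.029)&(d@ja>-.01)&(d@ja<.066)]; u=np.stack([k@e1,k@e2,k@ja],1)*1000
    print(n,len(u),"axial range",np.percentile(u[:,2],[1,99]).round(1))
    F=lambda p:(np.hypot(u[:,0]-p[0]-p[2]*(u[:,2]-40),u[:,1]-p[1]-p[3]*(u[:,2]-40))-22.5)
    p=least_squares(F,[0,0,0,0],loss="soft_l1").x; print(" centre off e1,e2 mm",p[:2].round(1),"tilt deg",np.degrees(p[2:]).round(1),"res",np.abs(F(p)).mean().round(2))
print("e1",e1.round(2),"e2",e2.round(2),"vel",np.abs(s["joint_vel"]).max().round(4))
E
```

```text
scene8 157 axial range [ 3.1 65.2]
 centre off e1,e2 mm [-0.2  1. ] tilt deg [-0.9  0.5] res 0.8
side8 322 axial range [ 0.1 65. ]
 centre off e1,e2 mm [-1.4  1.3] tilt deg [-1.6  0.4] res 1.51
e1 [-0.03  1.   -0.  ] e2 [0.86 0.03 0.51] vel 0.0025
```

The jar lies within about 1.5 mm and 1.5° of the wanted axis, and the base starts at the expected point. Settling for a moment, then handing in.

```bash
python3 -m crank '{"steps":[[[0,0,0],[0,0,0]],[[0,0,0],[0,0,0]],[[0,0,0],[0,0,0]],[[0,0,0],[0,0,0]],[[0,0,0],[0,0,0]],[[0,0,0],[0,0,0]]]}'; python3 tgt.py; python3 -c "
from bench import ticket; print(ticket.close_job())"
```

```text
time: 17.82
ee_pos: [0.4517, 0.0403, 0.2723]
eef_rot: [0.671, 0.692, 0.19, 0.184]
ft_force: [-0.1, 0.2, -1.3]
width: 0.0439
grip_force: 35.0
tcp [0.4517 0.0403 0.2723] axis [-0.5106 -0.0156  0.8597] want [-0.5103 -0.0156  0.8599] base [0.4895 0.0414 0.2087]
dist 0.1205 lateral [0.7 0.7 0.4] rotvec units [-0.  0. -0.] shift units [-0.02 -0.03 -0.03] 35.003424966707826 0.04390586200499006 [-0.05006704  0.24892334 -1.30759814]
the job is handed in; nothing more can be done
None
```

I handed the job in at about 18 s: the camera hangs against the collar, released, and by my measurements the red-capped jar is held still with its base facing the lens, about 12 cm away and within roughly 2 mm and 2° of centred and square; no verdict came back.

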